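# Present the coded tablet jar to the scanner under its hood

## Robot

A 6-joint arm with a two-finger parallel gripper is mounted at the origin on a cart in front of the work surface, level with it; the furniture and walls round the work are solid. World frame = base frame: x ahead of the robot, y to its left, z up, the work surface at z = 0. Lengths are in m, angles in rad, forces in N, time in s.
With the tool pointing down it reaches from about 0.25 to 0.775 m from the base axis. Payload 4 kg.
Tool frame: the origin (TCP) lies at the very end of the fingers, on their centre line; the grasp point (between the pads) lies 19 mm behind it (grip_depth is the distance from the TCP to the grasp point, in m); z points along the fingers, y is the line along which they close (so a half turn about z gives the same grasp; the last joint's range is limited). The gripper opens to 85 mm and grips with 20 to 120 N. Pads are 22 mm wide; open, the fingers measure 114 mm over their backs; the gripper's body (76 mm by 85 mm) begins 54 mm behind the grasp point. The pads swing forward as they close: fully open they stand 13 mm farther back than shut.
Start: joints at [-1.35, 0.087, 1.371, -0, 1.684, -0.103], TCP at [0.175, -0.521, 0.231] pointing down, gripper open.
Joint ranges: [-3.1, 3.1], [-0.76, 2.03], [0.27, 2.55], [-1.08, 4.22], [0.17, 2.65], [-2.57, 2.57]. Speed limits (rad/s): [2.79, 2.79, 3.14, 3.14, 3.14, 3.14].

## Interface

Orientations are given as a rotation vector (axis times angle).
In Python, from rig import * gives the robot as it stands.
- The arm moves only by the shell command python3 -m inch 'ROWS' [OPENING] [FORCE]. ROWS is JSON, a list of rows, each a list of 6 numbers: the shift along the tool's x, y, z normalised to -1 to 1, where 1 is 0.05 m, then the turn, a rotation vector about the tool's x, y, z normalised to -1 to 1, where 1 is 4 degrees. In form: [[x, y, z, rx, ry, rz], ...]. A call has 1 to 8 rows; each row shifts and turns the commanded pose from where the row before left it, along the tool's axes as they then stand; what a row does not reach is not made up. A row lasts 1/10 s, in which the tool goes at most 50 mm and 8.59 degrees, less where a joint would pass 70% of its speed; a pose out of reach is approached as far as the arm can. A call with a number of a shift or a turn outside -1 to 1 is refused whole. A call with a gripper value outside its range is refused whole. OPENING is the opening, from 0 (shut) to 1 (fully open), set as the call begins (- or left out, the last holds). The fingers move at their own pace and stop on an object; FORCE is the grip in N (left out, the last holds). Time passes only in rows, so rows that do not move let the fingers close. It gives the time, the measured TCP pose, the force, the opening and the grip force at its end, in the units of the state.
- read_state(): the state, without advancing time (a new reading comes with each control period).
- snapshot(name): name is "scene" or "top"; returns the picture (480x640x3 uint8, red, green, blue); there is no depth.
- get_calibration(name): a dict with "fx", "fy", "cx", "cy" (pixels), "pose" (4x4, takes a point from camera to world coordinates). Camera axes: x right, y up, looking along -z (the intrinsics and any distortion apply to the point x, -y, -z); pixel columns grow to the right and rows downward; lengths in m; the calibration is good to about 2 mm. A picture is of the moment at which its call begins. get_calibration takes no time and is no camera call.
- job_done(): hands the job in; it is judged then, once.
Trained networks look in the newest picture that a camera, given by its name, has taken for a name from the list of things; names that differ only in an ending like _2 or _b are one class to them, and where a whole thing is asked for, a point or a joint stands for the part that bears it (a point fixed in the world has none). Each returns a list of dicts, best first, with "confidence" (0 to 1); they miss things now and then, are a little off and sometimes report something else, mostly with a low value. They report only what shows in the picture. A call takes as long as a camera call. They do not tell look-alikes from the thing itself.
- look_for(camera, target): "rect" ([left, top, width, height] in pixels, round what is visible of it).
The state is a dict: "clock": time; "joint_pos": joint angles; "joint_vel": joint speeds; "effort": joint torques, N m; "tool_pos": TCP position; "tool_rot": TCP orientation; "contact_force": force on the tool from outside, world axes, zero at the start; "moment": the same for the moment, N m; "opening": finger opening in m; "grip_force": force on a finger pad.
Only numpy, scipy, OpenCV 4.12 (cv2) and the standard library are available. Lean on these libraries where they do the work, as an engineer would, in place of code of your own. Each camera call takes 0.05 s, during which the arm holds its last target. There are 200 camera calls.

## Task

Take the tablet jar that carries the black bar code and bring it through the open front of the scan hood, under its roof, so that it stands upright, wholly on the round green mark, with its bar code squarely facing the dark scanner window at the back. Let go of it there and draw the gripper back out; do not tip the jar over or bump the hood hard, and leave the other jars, the striped carton and the wooden stamp where they stand.

Things in the scene. Friction and masses are not known exactly. Their poses are not given: they have to be found in the camera images.
- coded_jar: loose tablet jar, white with an orange band and white ribbed cap, with a stuck-on white label of black bars (30 mm wide) on one side and a black bar on top of its cap that runs from the middle towards that side. Body 47 mm in diameter up to z = 58 mm, cap 44 mm in diameter up to z = 76 mm, 70 g. Origin: centre of its underside; z up; its x axis points out through the bar code.
- code (a point): middle of the bar code, on the jar's surface 23.5 mm along the jar's x axis from its middle, 31 mm up
- hood: fixed scan hood. Origin: on the worktop under the green mark's middle; x points inward to the scanner, y left, z up. White base plate 6 mm thick, x -50 to 90, y +-107 mm. Grey roof, z 215 to 229, x -30 to 90, y +-107 mm. Two front posts, 14 mm thick, at x -18, y +-98 mm (182 mm clear between); clear side panes between these and two back posts (x 58 to 88); back panel from x 80 mm.
- spot (a point): middle of the round green mark (76 mm in diameter) on top of the base plate, 6 mm above the worktop, where the jar is to stand
- window (a point): middle of the scanner's dark window with a red line, in the face of a black block (80 mm wide and high) 55 mm behind the mark's middle and 44 mm above the worktop
- roof_edge (a point): middle of the lower front edge of the hood's roof: 30 mm to the front of the mark's middle, 215 mm above the worktop
- orange_jar: bystander: loose orange tablet jar with white cap, no bar on its cap, 47 mm in diameter, 76 mm high; origin at the centre of its underside
- blue_cap_jar: bystander: loose white tablet jar with blue cap, 47 mm in diameter, 76 mm high; origin at the centre of its underside
- striped_carton: bystander: loose upright white carton with red stripes, 47 x 61 x 76 mm; origin at the centre of its underside
- wooden_stamp: bystander: loose brown wooden hand stamp, 25 x 52 mm, 69 mm high; origin at the centre of its underside
Not all that is in view belongs to the job. Leave any pink look-alike of the coded_jar alone.

How it is judged:
By the outcome, as a careful person would: the job done as asked, in the order asked, and still so for the second after the job is handed in, with the robot touching nothing.
It also fails if it takes over 56 s, if anything falls off the work surface, if the arm or the gripper's body presses on something with over 40 N, if the wrist force passes 120 N, or if a joint passes its speed limit or range.

## Working session

There is one attempt and no reset: what is moved stays moved. The work goes in short steps, Python scripts to look and compute and a shell command to move; the robot and the scene stay as the last step left them, time stands still between calls to the robot, and variables do not carry over. Pictures are saved under pics/ and viewed, at most 10 in all, crops included, and the job is handed in when it is done.

```bash
ls; mkdir -p pics
python3 - <<'E'
from rig import *
import cv2,json
for n in("scene","top"):
    im=snapshot(n); cv2.imwrite(f"pics/{n}0.png",im[:,:,::-1])
    c=get_calibration(n); print(n,{k:(v if k!='pose' else [[round(float(x),4) for x in r] for r in v]) for k,v in c.items()})
    for t in("coded_jar","code","hood","spot","window","roof_edge","orange_jar","blue_cap_jar","striped_carton","wooden_stamp"):
        print(t,[([round(float(x)) for x in d["rect"]],round(d["confidence"],2)) for d in look_for(n,t)][:4])
print(read_state())
E
```

```text
pics
scene {'fx': 552.1118092918385, 'fy': 552.1118092918385, 'cx': 333.74947603135706, 'cy': 237.7907261382271, 'pose': [[0.6278, 0.3054, -0.7159, -0.5695], [-0.778, 0.2749, -0.565, -0.9016], [0.0243, 0.9117, 0.4102, 0.7381], [0.0, 0.0, 0.0, 1.0]]}
coded_jar [([280, 248, 14, 31], 0.87), ([325, 261, 19, 34], 0.64)]
code [([278, 246, 18, 34], 0.83), ([325, 264, 16, 30], 0.76)]
hood [([246, 164, 59, 88], 0.58)]
spot [([245, 167, 58, 86], 0.82)]
window [([244, 164, 56, 91], 0.87)]
roof_edge [([244, 168, 57, 86], 0.77)]
orange_jar []
blue_cap_jar [([368, 279, 18, 30], 0.58)]
striped_carton [([465, 305, 36, 42], 0.74)]
wooden_stamp [([435, 338, 23, 31], 0.85)]
top {'fx': 474.63950187018133, 'fy': 474.63950187018133, 'cx': 310.6248411994691, 'cy': 235.2865419752521, 'pose': [[0.08, 0.9766, -0.1994, 0.2072], [-0.9968, 0.0786, -0.0149, -0.0911], [0.0011, 0.2, 0.9798, 1.4921], [0.0, 0.0, 0.0, 1.0]]}
coded_jar [([312, 245, 15, 18], 0.73), ([260, 244, 17, 16], 0.54)]
code [([312, 246, 16, 16], 0.58), ([259, 244, 20, 23], 0.52)]
hood [([155, 165, 97, 87], 0.59)]
spot [([153, 168, 94, 84], 0.84),
[... 371 characters left out ...]
, 84], 0.67)]
{'clock': 1.1, 'joint_pos': array([-1.35011782e+00,  8.72067594e-02,  1.37071993e+00, -1.72929703e-05,
        1.68360351e+00, -1.03087385e-01]), 'joint_vel': array([ 0.00132729, -0.00106064,  0.00076709,  0.00012982,  0.00135586,
       -0.00021779]), 'effort': array([ 3.96347077e-04, -3.51735771e+01, -3.13463974e+01, -2.02161586e-04,
        4.99730759e-04,  3.10738592e-06]), 'tool_pos': array([ 0.17497502, -0.52143273,  0.23132705]), 'tool_rot': array([ 3.10045601e+00,  5.06338680e-01, -2.11796774e-05]), 'contact_force': array([-0.17872365,  0.29579773, -0.16415753]), 'moment': array([-0.01974704, -0.0082544 ,  0.00904092]), 'grip_force': 0.0, 'opening': 0.08545618066657544}
```

Run:
```python
import cv2
s=cv2.imread("pics/scene0.png")[150:390,220:540]; t=cv2.imread("pics/top0.png")[150:310,140:460]
cv2.imwrite("pics/a.png",cv2.resize(s,(800,600),interpolation=3)); cv2.imwrite("pics/b.png",cv2.resize(t,(800,400),interpolation=3))
```

```text
(no output)
```

View pics/a.png

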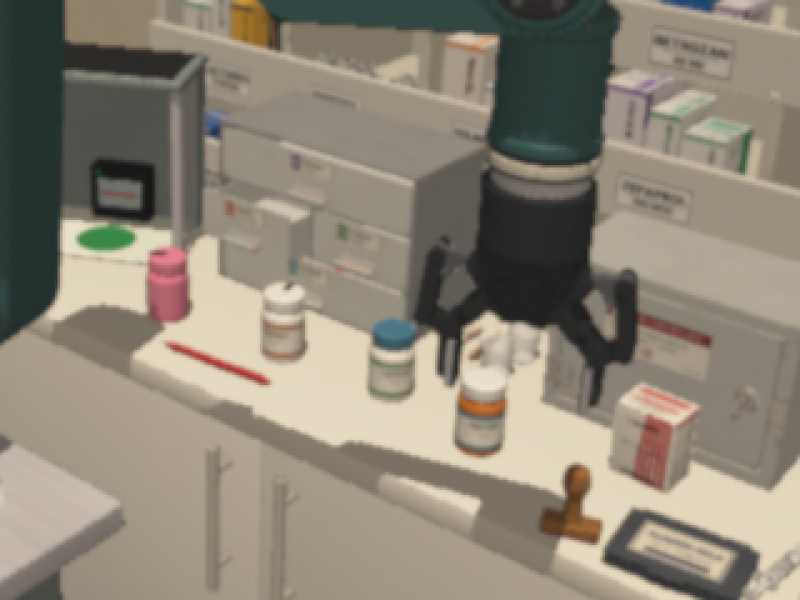

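View pics/b.png

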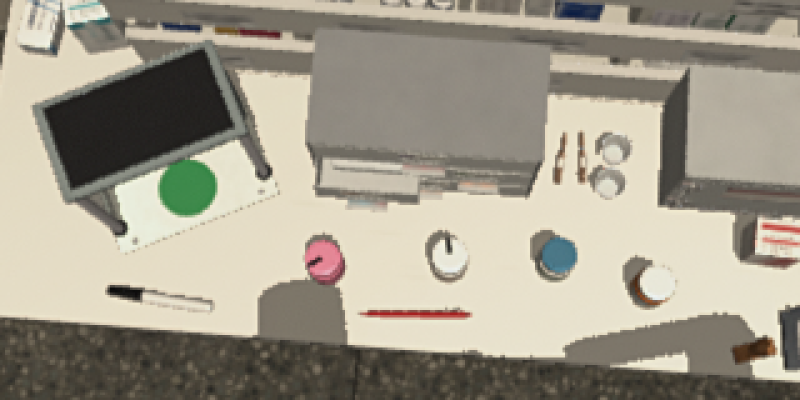

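```bash
cat > h.py <<'E'
from rig import *
import numpy as np, cv2
def proj(n,P):
    c=get_calibration(n); T=np.linalg.inv(np.array(c["pose"])); p=np.asarray(P,float)@T[:3,:3].T+T[:3,3]
    return np.stack([c["cx"]+c["fx"]*p[...,0]/-p[...,2], c["cy"]+c["fy"]*p[...,1]/p[...,2]],-1)
def ray(n,uv,z):
    c=get_calibration(n); T=np.array(c["pose"]); d=T[:3,:3]@np.array([(uv[0]-c["cx"])/c["fx"],-(uv[1]-c["cy"])/c["fy"],-1])
    return T[:3,3]+d*(z-T[2,3])/d[2]
def ortho(n,im,xc,yc,z,half,N):  # up = +x world, left = +y
    a=np.linspace(half,-half,N); X,Y=np.meshgrid(xc+a,yc+a,indexing='ij')
    uv=proj(n,np.stack([X,Y,np.full_like(X,z)],-1)).astype(np.float32)
    return cv2.remap(im,uv[...,0],uv[...,1],cv2.INTER_CUBIC)
E
python3 - <<'E'
from h import *
im=cv2.imread("pics/top0.png"); s=cv2.imread("pics/scene0.png")
g=lambda im:((im[:,:,1].astype(int)-np.maximum(im[:,:,0],im[:,:,2]))>40).astype(np.uint8)
for n,i in(("top",im),("scene",s)):
    m=g(i); k,l,st,ce=cv2.connectedComponentsWithStats(m); j=1+np.argmax(st[1:,4]); print(n,st[j],ce[j],ray(n,ce[j],.006))
    if n=="top": G=ray(n,ce[j],.006)
J=ray("top",(319.6,252),.076); print("jar",J, "pink",ray("top",(140+325/2.5,150+258/2.5),.076),"blue",ray("top",(140+557/2.5,150+256/2.5),.076))
for uv in((122,250),(278,192)): print("plate corner",ray("top",(140+uv[0]/2.5,150+uv[1]/2.5),.006))
for uv in((37,105),(210,42),(247,130),(70,201)): print("roof corner",ray("top",(140+uv[0]/2.5,150+uv[1]/2.5),.229))
A=ortho("top",im,J[0],J[1],.076,.05,400); B=ortho("top",im,G[0],G[1],.006,.15,400)
cv2.circle(A,(200,200),88,(0,0,255),1)
cv2.imwrite("pics/c.png",np.hstack([A,B])); print(J,G)
E
```

```text
top [204 214  23  22 400] [214.6525 224.615 ] [0.51985751 0.24141334 0.006     ]
scene [251 241  23   9 158] [262.0443038  244.92405063] [0.51616652 0.23919464 0.006     ]
jar [ 0.44625169 -0.10065239  0.076     ] pink [0.43056883 0.04844849 0.076     ] blue [ 0.45550434 -0.2309245   0.076     ]
plate corner [0.4311797  0.31325655 0.006     ]
plate corner [0.52212485 0.12375572 0.006     ]
roof corner [0.55157162 0.36765873 0.229     ]
roof corner [0.63982306 0.18541427 0.229     ]
roof corner [0.54175062 0.13291226 0.229     ]
roof corner [0.44672341 0.31607103 0.229     ]
[ 0.44625169 -0.10065239  0.076     ] [0.51985751 0.24141334 0.006     ]
```

View pics/c.png

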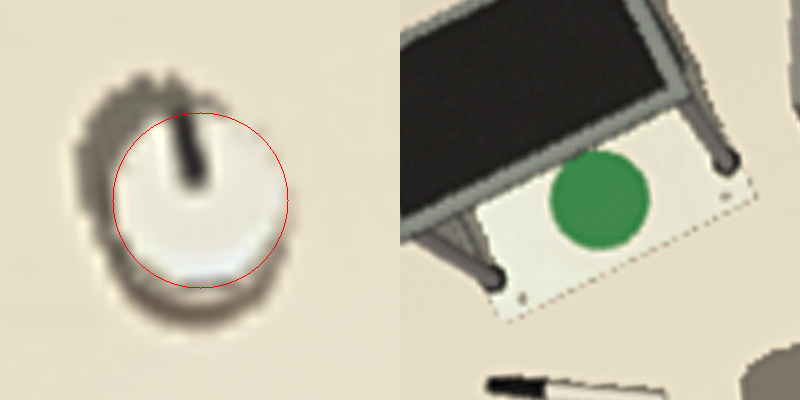

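Candidates for the coded jar: the pink jar at top (270,254) / scene (287,264), and the white jar with the black cap bar at top (320,252) / scene (333,278). The blue-cap jar at top (363,252) and the white-capped orange jar at (402,264) have no bar. The white jar fits: it is white with a white cap and a bar, whereas the pink one is the look-alike. The enlarged crop confirms this, with its bar pointing to yaw ≈ 10°.

The hood spot is at (0.520, 0.241) with inward yaw ≈ 26.6°. The plate corners measure 211 mm apart against 214 mm given. I'll move above the jar first.

```bash
R='[0.42,-0.386,0,0,0,0.13]'
python3 -m inch '[[0.42,-0.386,0,0,0,0.13],[0.42,-0.386,0,0,0,0.13],[0.42,-0.386,0,0,0,0.13],[0.42,-0.386,0,0,0,0.13],[0.42,-0.386,0,0,0,0.13],[0.42,-0.386,0,0,0,0.13],[0.42,-0.386,0,0,0,0.13],[0.42,-0.386,0,0,0,0.13]]' 1
python3 -m inch '[[0.42,-0.386,0,0,0,0.13],[0.42,-0.386,0,0,0,0.13],[0.42,-0.386,0,0,0,0.13],[0.42,-0.386,0,0,0,0.13],[0.42,-0.386,0,0,0,0.13],[0.42,-0.386,0,0,0,0.13],[0.42,-0.386,0,0,0,0.13],[0.42,-0.386,0,0,0,0.13]]'
python3 -c "
from rig import *;s=read_state();print(s['joint_pos'],s['tool_pos'],s['tool_rot'])"
python3 -m inch '[[0,0,0,0,1,0],[0,0,0,0,1,0],[0,0,0,0,1,0],[0,0,0,0,1,0],[0,0,0,0,0,0]]'
python3 -c "
from rig import *;s=read_state();print(s['joint_pos'],s['tool_pos'],s['tool_rot'])"
```

```text
clock: 1.9
tool_pos: [0.2918, -0.3242, 0.2315]
tool_rot: [3.116, 0.393, 0.001]
contact_force: [0.3, -0.4, 0.4]
opening: 0.0852
grip_force: 0.0
clock: 2.7
tool_pos: [0.4223, -0.137, 0.2315]
tool_rot: [3.129, 0.28, 0.001]
contact_force: [1.0, -0.3, -0.2]
opening: 0.0856
grip_force: 0.0
[-4.41369917e-01 -1.52425745e-01  1.60304963e+00 -1.16652823e-04
  1.69025360e+00  9.51121346e-01] [ 0.42229018 -0.13695574  0.23153821] [3.12865786e+00 2.79647130e-01 8.76776903e-04]
clock: 3.2
tool_pos: [0.4205, -0.1381, 0.2311]
tool_rot: [-3.075, -0.273, -0.432]
contact_force: [1.1, -1.0, -1.2]
opening: 0.0853
grip_force: 0.0
[-0.58863248 -0.33346444  1.77132592  0.19251295  1.50096516  0.81147521] [ 0.42047039 -0.13810747  0.23108701] [-3.07504956 -0.27256332 -0.43228016]
```

```bash
cat > fk.py <<'E'
import numpy as np
from scipy.spatial.transform import Rotation as R
from scipy.optimize import least_squares
D=[([-1.35011782,.0872067594,1.37071993,0,1.68360351,-.103087],[.17497502,-.52143273,.23132705],[3.10045601,.50633868,0]),
([-.441369917,-.152425745,1.60304963,-.00011665,1.6902536,.951121346],[.42229018,-.13695574,.23153821],[3.12865786,.27964713,.00087677]),
([-.58863248,-.33346444,1.77132592,.19251295,1.50096516,.81147521],[.42047039,-.13810747,.23108701],[-3.07504956,-.27256332,-.43228016])]
def fk(q,p):
    h,d,L1,L2,L3,e=p
    r1=R.from_euler('z',q[0]); r2=r1*R.from_euler('y',q[1]); r3=r2*R.from_euler('y',q[2]); r5=r3*R.from_euler('ZY',[q[3],q[4]])
    return np.array([0,0,h])+r1.apply([0,d,0])+r2.apply([0,0,L1])+r3.apply([e,0,L2])+r5.apply([0,0,L3]), r5*R.from_euler('z',q[5])
C=None
def fit():
    f=lambda p:np.concatenate([(fk(q,p)[0]-x) for q,x,_ in D]+[1e-4*(p-[.3,.05,.4,.4,.25,0])])
    return least_squares(f,[.3,.05,.4,.4,.25,0])
s=fit(); P=s.x
C=fk(D[0][0],P)[1].inv()*R.from_rotvec(D[0][2])
LO=np.array([-3.1,-.76,.27,-1.08,.17,-2.57]);HI=np.array([3.1,2.03,2.55,4.22,2.65,2.57])
def ik(x,Rt,q0):
    def f(q):
        a,b=fk(q,P); return np.r_[a-x,.3*(Rt.inv()*b*C).as_rotvec()]
    r=least_squares(f,np.clip(q0,LO+1e-3,HI-1e-3),bounds=(LO,HI)); return r.x,np.linalg.norm(r.fun)
def tool(psi,tau):
    psi,tau=np.radians([psi,tau]); z=np.array([np.cos(psi)*np.cos(tau),np.sin(psi)*np.cos(tau),-np.sin(tau)]); y=np.array([np.sin(psi),-np.cos(psi),0]); return R.from_matrix(np.c_[np.cross(y,z),y,z])
if __name__=="__main__":
    print(P.round(4),np.abs(s.fun).max()); 
    for q,x,w in D: print((fk(q,P)[0]-x)*1e3,np.degrees((R.from_rotvec(w).inv()*fk(q,P)[1]*C).magnitude()))
    q0=D[2][0]
    S=np.array([.520,.241]);J=np.array([.4463,-.1004])
    for tau in(30,35,40,45,50):
      for dy in(0,-10):
        for nm,p,psi,z in(("pick",J,10.3,.042),("pre",J,10.3,.15),("lift",J,10.3,.11),("front",S-.2*np.array([.894,.447]),26.6,.09),("place",S,26.6,.048)):
            T=tool(psi+dy,tau); x=np.r_[p,z]+.019*T.as_matrix()[:,2]
            best=min((ik(x,T,g) for g in (q0,[0,-.5,2.2,.3,1,1.2],[0,0,2.2,3.14,.6,-1.5],[.4,0,1.7,.1,.5,1.5])),key=lambda t:t[1])
            print(tau,dy,nm,best[0].round(2),round(best[1],4))
E
python3 fk.py
```

```text
[0.1524 0.0566 0.449  0.4998 0.3248 0.1005] 1.4760346826588195e-05
[ 0.00288474  0.00045601 -0.00023608] 0.0
[-0.0014537  -0.00226539 -0.00020893] 0.00023506144728662425
[-1.04437325e-05 -2.87953068e-04  4.47360241e-04] 0.0002359821658684754
30 0 pick [-0.91 -0.2   2.47  1.41  0.89 -0.51] 0.0
30 0 pre [-0.91 -0.51  2.37  1.13  1.02 -0.04] 0.0
30 0 lift [-0.91 -0.42  2.42  1.21  0.96 -0.19] 0.0
30 0 front [-0.11 -0.76  2.55  0.85  0.68  0.48] 0.049
30 0 place [ 0.22 -0.03  2.3   2.24  0.27 -0.81] 0.0
30 -10 pick [-0.79 -0.3   2.53  1.54  0.66 -0.43] 0.0
30 -10 pre [-0.79 -0.62  2.43  1.06  0.78  0.2 ] 0.0
30 -10 lift [-0.79 -0.53  2.48  1.19  0.72  0.02] 0.0
30 -10 front [ 0.45 -0.76  2.55 -0.47  0.43  2.09] 0.0423
30 -10 place [ 0.37 -0.02  2.29  3.53  0.19 -1.91] 0.0
35 0 pick [-0.86 -0.25  2.43  1.26  0.84 -0.32] 0.0
35 0 pre [-0.86 -0.51  2.33  1.    1.    0.1 ] 0.0
35 0 lift [-0.86 -0.44  2.38  1.07  0.93 -0.03] 0.0
35 0 front [-0.07 -0.76  2.55  0.75  0.67  0.59] 0.0369
35 0 place [ 0.23 -0.06  2.26  1.63  0.19 -0.19] 0.0
35 -10 pick [-0.74 -0.34  2.49  1.31  0.61 -0.17] 0.0
35 
[... 1135 characters left out ...]
10 lift [-0.64 -0.5   2.32  0.66  0.77  0.57] 0.0
45 -10 front [ 0.29 -0.76  2.47 -0.02  0.66  1.59] 0.0154
45 -10 place [ 0.36 -0.06  2.15 -0.19  0.27  1.81] 0.0
50 0 pick [-0.69 -0.28  2.3   0.77  0.79  0.24] 0.0
50 0 pre [-0.69 -0.46  2.17  0.61  1.03  0.48] 0.0
50 0 lift [-0.69 -0.41  2.23  0.65  0.94  0.41] 0.0
50 0 front [ 0.06 -0.76  2.44  0.34  0.85  1.02] 0.0069
50 0 place [ 0.27 -0.06  2.1   0.31  0.42  1.13] 0.0
50 -10 pick [-0.6  -0.34  2.34  0.65  0.64  0.54] 0.0
50 -10 pre [-0.6  -0.51  2.2   0.48  0.91  0.77] 0.0
50 -10 lift [-0.6  -0.46  2.26  0.53  0.81  0.71] 0.0
50 -10 front [ 0.25 -0.76  2.44  0.03  0.77  1.52] 0.0044
50 -10 place [ 0.36 -0.05  2.1  -0.11  0.4   1.73] 0.0
```

```bash
cat > go.py <<'E'
from fk import *
from rig import read_state
def cur():
    s=read_state(); return np.array(s["tool_pos"]),R.from_rotvec(s["tool_rot"]),s
def plan(p,psi,tau,z,xt=.019):
    x0,R0,s=cur(); T=tool(psi,tau); x=np.r_[p,z]+xt*T.as_matrix()[:,2]
    print("turn units",np.degrees((R0.inv()*T).as_rotvec()/4).round(3),"shift units in new frame",(T.inv().apply(x-x0)/.05).round(3),"TCP",x.round(4))
E
python3 - <<'E'
from go import *
J=np.array([.4463,-.1004]);S=np.array([.520,.241]);u=np.array([.894,.448])
plan(J,10.3,45,.15);plan(J,10.3,45,.042)
q=cur()[2]["joint_pos"]
for nm,p,psi,z in(("pre",J,10.3,.15),("pick",J,10.3,.042),("lift",J,10.3,.15),("mid",[.43,.05],18,.15),("front",S-.11*u,26.6,.15),("low",S-.11*u,26.6,.07),("in",S,26.6,.07),("place",S,26.6,.048),("out",S-.11*u,26.6,.09),("outup",S-.09*u,26.6,.15)):
    T=tool(psi,45); q,e=ik(np.r_[p,z]+.019*T.as_matrix()[:,2],T,q); print(nm,q.round(2),round(e,4))
E
```

```text
turn units [ 0.025  7.249 -0.036] shift units in new frame [-0.692 -0.65   1.981] TCP [ 0.4595 -0.098   0.1366]
turn units [ 0.025  7.249 -0.036] shift units in new frame [-2.219 -0.65   3.509] TCP [ 0.4595 -0.098   0.0286]
pre [-0.75 -0.49  2.23  0.73  1.    0.36] 0.0
pick [-0.75 -0.29  2.35  0.93  0.78  0.06] 0.0
lift [-0.75 -0.49  2.23  0.73  1.    0.36] 0.0
mid [-0.33 -0.65  2.31  0.57  0.9   0.7 ] 0.0
front [ 0.16 -0.57  2.27  0.33  0.71  1.1 ] 0.0
low [ 0.16 -0.44  2.37  0.47  0.49  0.94] 0.0
in [ 0.26 -0.11  2.14  0.42  0.36  1.03] 0.0
place [ 0.26 -0.07  2.16  0.5   0.31  0.95] 0.0
out [ 0.16 -0.48  2.35  0.42  0.54  0.99] 0.0
outup [ 0.19 -0.5   2.23  0.32  0.67  1.12] 0.0
```

```bash
python3 -m inch '[[0,0,0,0,0.906,0],[0,0,0,0,0.906,0],[0,0,0,0,0.906,0],[0,0,0,0,0.906,0],[0,0,0,0,0.906,0],[0,0,0,0,0.906,0],[0,0,0,0,0.906,0],[0,0,0,0,0.906,0]]' >/dev/null
python3 -m inch '[[-0.115,-0.108,0.33,0,0,0],[-0.115,-0.108,0.33,0,0,0],[-0.115,-0.108,0.33,0,0,0],[-0.115,-0.108,0.33,0,0,0],[-0.115,-0.108,0.33,0,0,0],[-0.115,-0.108,0.33,0,0,0],[0,0,0,0,0,0]]'
python3 - <<'E'
from go import *
from h import *
plan(np.array([.4463,-.1004]),10.3,45,.042)
a=snapshot("scene")[:,:,::-1]; b=snapshot("top")[:,:,::-1]
cv2.imwrite("pics/d.png",np.hstack([cv2.resize(a[200:320,270:390],(400,400),interpolation=3),cv2.resize(b[180:300,260:380],(400,400),interpolation=3)]))
E
```

```text
clock: 4.7
tool_pos: [0.4601, -0.096, 0.134]
tool_rot: [-2.828, -0.256, -1.163]
contact_force: [-0.6, -0.2, -0.4]
opening: 0.0855
grip_force: 0.0
turn units [-0.066  0.069 -0.021] shift units in new frame [-1.504  0.038  1.479] TCP [ 0.4595 -0.098   0.0286]
```

View pics/d.png

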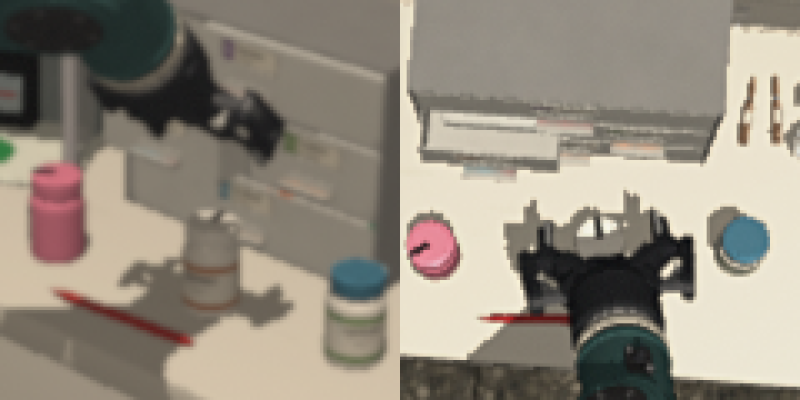

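The crops show the open fingers straddling the white jar (cap about mid-gap in the top view), clear of the pink and blue-capped jars. Next I descend, then close.

```bash
python3 -m inch '[[-0.188,0.005,0.185,0,0,0],[-0.188,0.005,0.185,0,0,0],[-0.188,0.005,0.185,0,0,0],[-0.188,0.005,0.185,0,0,0],[-0.188,0.005,0.185,0,0,0],[-0.188,0.005,0.185,0,0,0],[-0.188,0.005,0.185,0,0,0],[-0.188,0.005,0.185,0,0,0]]'
python3 -m inch '[[0,0,0,0,0,0],[0,0,0,0,0,0],[0,0,0,0,0,0],[0,0,0,0,0,0],[0,0,0,0,0,0],[0,0,0,0,0,0],[0,0,0,0,0,0],[0,0,0,0,0,0]]' 0 30
python3 -m inch '[[0,0,0,0,0,0],[0,0,0,0,0,0],[0,0,0,0,0,0],[0,0,0,0,0,0]]'
python3 -c "
from go import *
plan(np.array([.4463,-.1004]),10.3,45,.042)"
```

```text
clock: 5.6
tool_pos: [0.4605, -0.1012, 0.0312]
tool_rot: [-2.831, -0.253, -1.173]
contact_force: [0.1, -0.8, -0.1]
opening: 0.0853
grip_force: 0.0
clock: 6.4
tool_pos: [0.461, -0.1009, 0.0325]
tool_rot: [-2.83, -0.254, -1.175]
contact_force: [-4.2, -1.3, 6.1]
opening: 0.0461
grip_force: 31.3
clock: 6.8
tool_pos: [0.461, -0.1009, 0.0325]
tool_rot: [-2.83, -0.254, -1.175]
contact_force: [-2.7, -1.1, 6.2]
opening: 0.0463
grip_force: 31.3
turn units [ 0.034 -0.021 -0.   ] shift units in new frame [-0.07  -0.062  0.042] TCP [ 0.4595 -0.098   0.0286]
```

```bash
python3 -m inch '[[0.1,0,-0.1,0,0,0],[0.21,0,-0.21,0,0,0],[0.21,0,-0.21,0,0,0],[0.21,0,-0.21,0,0,0],[0.21,0,-0.21,0,0,0],[0.21,0,-0.21,0,0,0],[0.21,0,-0.21,0,0,0],[0.21,0,-0.21,0,0,0]]'
python3 - <<'E'
from go import *
from h import *
S=np.array([.520,.241]);u=np.array([.894,.448])
plan(S-.11*u,26.6,45,.155)
a=snapshot("scene")[:,:,::-1]; b=snapshot("top")[:,:,::-1]
cv2.imwrite("pics/e_top.png",b)
cv2.imwrite("pics/e.png",np.hstack([cv2.resize(a[190:290,280:380],(400,400),interpolation=3),cv2.resize(b[200:280,280:360],(400,400),interpolation=3)]))
E
```

```text
clock: 7.6
tool_pos: [0.4596, -0.0995, 0.1421]
tool_rot: [-2.83, -0.254, -1.169]
contact_force: [0.8, -0.5, -0.9]
opening: 0.046
grip_force: 30.9
turn units [ 2.873  0.027 -2.902] shift units in new frame [ 1.546 -5.548  1.562] TCP [0.4337 0.1977 0.1416]
```

View pics/e.png

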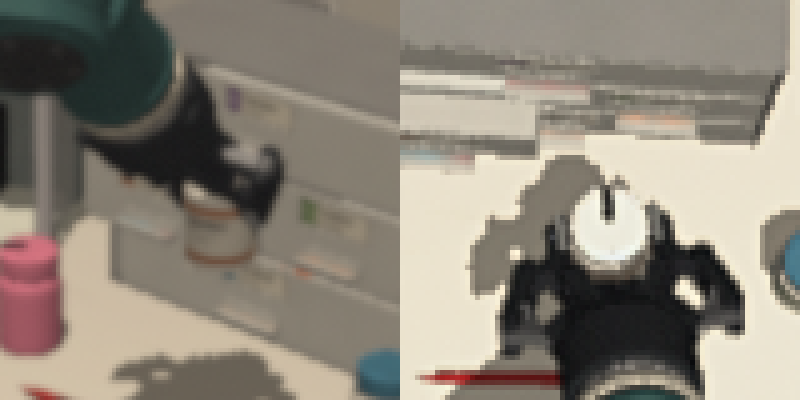

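```bash
python3 -m inch '[[0,-0.3625,0,0.18,0,-0.18],[0,-0.3625,0,0.18,0,-0.18],[0,-0.3625,0,0.18,0,-0.18],[0,-0.3625,0,0.18,0,-0.18],[0,-0.3625,0,0.18,0,-0.18],[0,-0.3625,0,0.18,0,-0.18],[0,-0.3625,0,0.18,0,-0.18],[0,-0.3625,0,0.18,0,-0.18]]' 
python3 -m inch '[[0.122,-0.3625,0.122,0.18,0,-0.18],[0.122,-0.3625,0.122,0.18,0,-0.18],[0.122,-0.3625,0.122,0.18,0,-0.18],[0.122,-0.3625,0.122,0.18,0,-0.18],[0.122,-0.3625,0.122,0.18,0,-0.18],[0.122,-0.3625,0.122,0.18,0,-0.18],[0.122,-0.3625,0.122,0.18,0,-0.18],[0.122,-0.3625,0.122,0.18,0,-0.18]]' 
python3 -m inch '[[0,0,0,0,0,0],[0,0,0,0,0,0]]' >/dev/null
python3 - <<'E'
from go import *
from h import *
S=np.array([.520,.241]);u=np.array([.894,.448])
x,Rt,s=cur(); print(x,s["opening"],s["grip_force"])
plan(S-.11*u,26.6,45,.155)
zc=x[2]-.0325+.076; g=x-.019*Rt.as_matrix()[:,2]; print("grasp pt",g,"cap z",zc)
b=snapshot("top")[:,:,::-1]; cv2.imwrite("pics/f_top.png",b); a=snapshot("scene")[:,:,::-1]; cv2.imwrite("pics/f_scene.png",a)
A=ortho("top",b,g[0],g[1],zc,.05,400); cv2.circle(A,(200,200),88,(0,0,255),1)
# model overlay in scene view: jar at g, upright
def ring(r,z): t=np.linspace(0,2*np.pi,60); return np.c_[g[0]+r*np.cos(t),g[1]+r*np.sin(t),np.full(60,z)]
c0=proj("scene",[g[0],g[1],zc-.04]); k=8; B=cv2.resize(a,None,fx=k,fy=k,interpolation=3)
for r,z in((.022,zc),(.022,zc-.018),(.0235,zc-.018),(.0235,zc-.076)): cv2.polylines(B,[((proj("scene",ring(r,z))+.5)*k).astype(np.int32)],True,(0,0,255),1)
o=(c0*k-200).astype(int); B=B[o[1]:o[1]+400,o[0]:o[0]+400]
cv2.imwrite("pics/f.png",np.hstack([A,B]))
E
```

```text
clock: 8.5
tool_pos: [0.4247, 0.0415, 0.1404]
tool_rot: [-2.759, -0.447, -1.138]
contact_force: [0.5, -0.4, -0.4]
opening: 0.0462
grip_force: 31.0
clock: 9.3
tool_pos: [0.4344, 0.2015, 0.1402]
tool_rot: [-2.679, -0.633, -1.104]
contact_force: [0.5, -0.9, -1.1]
opening: 0.0462
grip_force: 30.9
[0.43468252 0.20078382 0.14072056] 0.04626932330340725 31.042844653129578
turn units [-0.003  0.045 -0.001] shift units in new frame [-0.02   0.045 -0.044] TCP [0.4337 0.1977 0.1416]
grasp pt [0.42270899 0.19478317 0.15419745] cap z 0.18422055809954918
```

View pics/f.png

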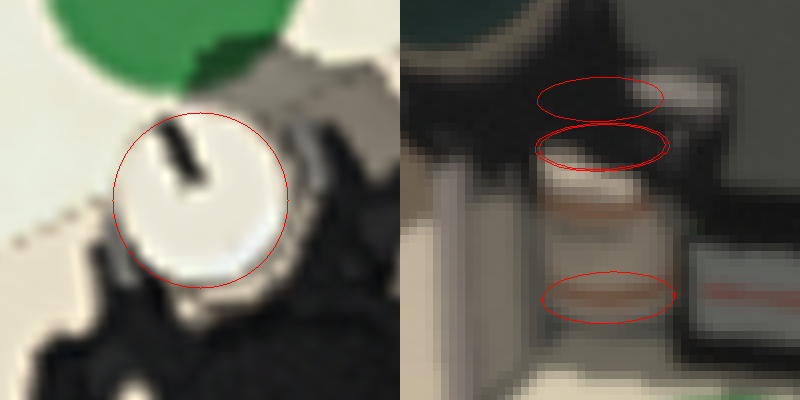

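```bash
python3 -m inch '[[-0.145,0.005,0.145,0,0,0],[-0.145,0.005,0.145,0,0,0],[-0.145,0.005,0.145,0,0,0],[-0.145,0.005,0.145,0,0,0],[-0.145,0.005,0.145,0,0,0],[-0.145,0.005,0.145,0,0,0],[-0.145,0.005,0.145,0,0,0],[-0.145,0.005,0.145,0,0,0]]' 
python3 -m inch '[[0,0,0,0,0,0],[0.127,0,0.127,0,0,0],[0.127,0,0.127,0,0,0],[0.127,0,0.127,0,0,0],[0.127,0,0.127,0,0,0],[0.127,0,0.127,0,0,0],[0.127,0,0.127,0,0,0]]'
python3 - <<'E'
from go import *
plan([.520,.241],26.6,45,.0325+.012+.0134); x,Rt,s=cur(); print(s["joint_pos"].round(2))
E
```

```text
clock: 10.4
tool_pos: [0.4365, 0.1988, 0.0595]
tool_rot: [-2.678, -0.631, -1.109]
contact_force: [0.1, 0.4, -0.1]
opening: 0.0461
grip_force: 31.0
clock: 11.1
tool_pos: [0.4855, 0.2233, 0.0604]
tool_rot: [-2.677, -0.631, -1.109]
contact_force: [0.4, -0.1, -0.6]
opening: 0.0459
grip_force: 31.1
turn units [ 0.013  0.    -0.012] shift units in new frame [ 0.513 -0.007  0.965] TCP [0.532  0.247  0.0445]
[ 0.22 -0.26  2.25  0.44  0.41  0.99]
```

```bash
python3 -m inch '[[0.123,0,0.123,0,0,0],[0.123,0,0.123,0,0,0],[0.123,0,0.123,0,0,0],[0.123,0,0.123,0,0,0],[0.123,0,0.123,0,0,0],[0.123,0,0.123,0,0,0],[0,0,0,0,0,0],[0,0,0,0,0,0]]'
python3 - <<'E'
from go import *
from h import *
plan([.520,.241],26.6,45,.0325+.006+.0134)
a=snapshot("scene")[:,:,::-1];b=snapshot("top")[:,:,::-1];cv2.imwrite("pics/g_scene.png",a)
cv2.imwrite("pics/g.png",np.hstack([cv2.resize(a[180:280,220:320],(400,400),interpolation=3),cv2.resize(b[160:260,150:250],(400,400),interpolation=3)]))
E
```

```text
clock: 11.9
tool_pos: [0.5314, 0.2463, 0.0601]
tool_rot: [-2.678, -0.631, -1.108]
contact_force: [0.6, -0.1, -0.5]
opening: 0.046
grip_force: 31.1
turn units [ 0.011  0.01  -0.011] shift units in new frame [-0.294 -0.007  0.318] TCP [0.532  0.247  0.0385]
```

View pics/g.png

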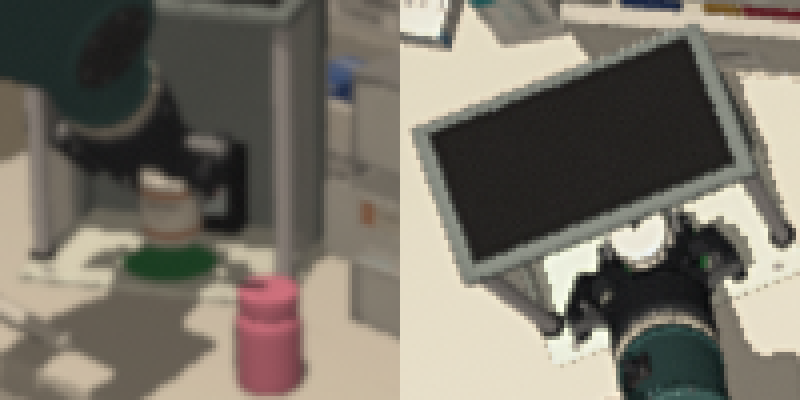

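The jar hovers about 2 cm above the green mark, between the posts and under the roof, with the gripper clear. Lowering gently.

```bash
python3 -m inch '[[-0.064,0,0.064,0,0,0],[-0.064,0,0.064,0,0,0],[-0.064,0,0.064,0,0,0],[-0.05,0,0.05,0,0,0],[0,0,0,0,0,0],[0,0,0,0,0,0]]'
python3 -m inch '[[-0.028,0,0.028,0,0,0],[0,0,0,0,0,0],[0,0,0,0,0,0]]'
python3 -m inch '[[-0.028,0,0.028,0,0,0],[0,0,0,0,0,0],[0,0,0,0,0,0]]'
```

```text
clock: 12.6
tool_pos: [0.5314, 0.2462, 0.043]
tool_rot: [-2.678, -0.631, -1.108]
contact_force: [-0.3, 0.4, -0.6]
opening: 0.0463
grip_force: 31.1
clock: 12.9
tool_pos: [0.5315, 0.2463, 0.0413]
tool_rot: [-2.677, -0.631, -1.109]
contact_force: [0.4, 0.2, -0.5]
opening: 0.0457
grip_force: 31.1
clock: 13.2
tool_pos: [0.5314, 0.2462, 0.0392]
tool_rot: [-2.678, -0.631, -1.109]
contact_force: [-0.4, 1.0, -1.3]
opening: 0.0461
grip_force: 31.1
```

```bash
python3 -m inch '[[-0.014,0,0.014,0,0,0],[0,0,0,0,0,0],[0,0,0,0,0,0]]'
python3 -m inch '[[-0.014,0,0.014,0,0,0],[0,0,0,0,0,0],[0,0,0,0,0,0]]'
```

```text
clock: 13.5
tool_pos: [0.5317, 0.2463, 0.0386]
tool_rot: [-2.677, -0.631, -1.11]
contact_force: [0.9, -0.1, -1.0]
opening: 0.0459
grip_force: 31.2
clock: 13.8
tool_pos: [0.5323, 0.2465, 0.0385]
tool_rot: [-2.676, -0.631, -1.112]
contact_force: [-1.2, 0.8, 4.9]
opening: 0.0462
grip_force: 31.4
```

```bash
python3 -m inch '[[0,0,0,0,0,0],[0,0,0,0,0,0],[0,0,0,0,0,0],[0,0,0,0,0,0]]' 0.6
python3 -m inch '[[0,0,0,0,0,0],[0,0,0,0,0,0],[0,0,0,0,0,0],[0,0,0,0,0,0],[0,0,0,0,0,0]]' 0.95
python3 - <<'E'
from go import *
from h import *
x,Rt,s=cur(); g=x-.019*Rt.as_matrix()[:,2]; print(g)
a=snapshot("scene")[:,:,::-1];b=snapshot("top")[:,:,::-1]
A=ortho("top",b,.520,.241,.082,.05,400); cv2.circle(A,(200,200),88,(0,0,255),1)
cv2.imwrite("pics/i.png",np.hstack([cv2.resize(a[200:270,235:305],(400,400),interpolation=3),A]))
E
```

```text
clock: 14.2
tool_pos: [0.5311, 0.2461, 0.0367]
tool_rot: [-2.678, -0.631, -1.107]
contact_force: [0.3, 0.0, -0.3]
opening: 0.0514
grip_force: 0.0
clock: 14.7
tool_pos: [0.5314, 0.2462, 0.0373]
tool_rot: [-2.677, -0.631, -1.109]
contact_force: [0.3, 0.1, 0.7]
opening: 0.0812
grip_force: 0.0
[0.51940235 0.24024074 0.05071887]
```

View pics/i.png

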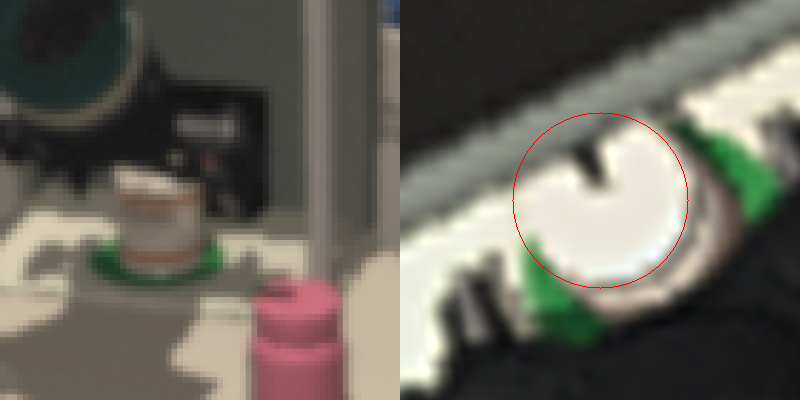

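The jar stands upright inside the green mark and the cap matches the predicted circle. I'll back the gripper straight out along its axis.

```bash
python3 -m inch '[[0,0,-0.15,0,0,0],[0,0,-0.25,0,0,0],[0,0,-0.25,0,0,0],[0,0,-0.25,0,0,0],[0,0,-0.25,0,0,0],[0,0,-0.25,0,0,0],[0,0,-0.25,0,0,0],[0,0,-0.25,0,0,0]]'
python3 -m inch '[[-0.15,0,-0.25,0,0,0],[-0.15,0,-0.25,0,0,0],[-0.15,0,-0.25,0,0,0],[-0.15,0,-0.25,0,0,0],[0,0,-0.25,0,0,0],[0,0,-0.25,0,0,0],[0,0,0,0,0,0],[0,0,0,0,0,0]]'
python3 - <<'E'
from go import *
from h import *
x,Rt,s=cur(); g=x-.019*Rt.as_matrix()[:,2]; print(g)
a=snapshot("scene")[:,:,::-1];b=snapshot("top")[:,:,::-1];cv2.imwrite("pics/j_top.png",b)
A=ortho("top",b,.520,.241,.082,.05,400); cv2.circle(A,(200,200),88,(0,0,255),1)
cv2.imwrite("pics/j.png",np.hstack([cv2.resize(a[150:270,220:340],(400,400),interpolation=3),A]))
E
```

```text
clock: 15.6
tool_pos: [0.4707, 0.2159, 0.1051]
tool_rot: [-2.678, -0.631, -1.109]
contact_force: [0.5, -0.2, -0.2]
opening: 0.0813
grip_force: 0.0
clock: 16.4
tool_pos: [0.405, 0.183, 0.1367]
tool_rot: [-2.677, -0.631, -1.111]
contact_force: [1.1, 0.3, -0.2]
opening: 0.0812
grip_force: 0.0
[0.39294102 0.17697256 0.15012144]
```

View pics/j.png

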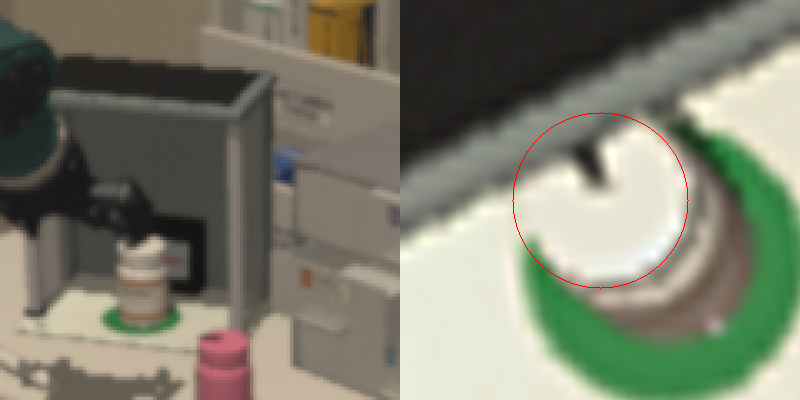

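The jar stands upright in the middle of the green mark (scene crop (143,290)). Its bar points to about 27°, square to the hood's 26.6°, and the gripper tip is 129 mm in front of the mark. Handing in.

```bash
python3 -c "
from rig import *
print(job_done())"
```

```text
the job is handed in; nothing more can be done
None
```

The coded jar stands upright on the green mark with its bar code facing the scanner window, the gripper is drawn back out of the hood, and the job was handed in at about 16.5 s of the 56 s allowed (the hand-in gave no verdict).

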